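# Put the swapped rolling pins back on their own cradles

### The job

The three rolling pins were put back on one another's wooden cradles: move each to the cradle made for it, long to long, middle to middle and short to short, so that its barrel drops down between the two uprights and both handles lie in the V-notches. The empty smallest cradle is free to park a pin on along the way (never lay one on the bare worktop, where it would roll off) and is empty again at the end. Do not push or tip the jam jar and the kitchen timer that stand in between.

Things in the scene. Friction and masses are not known exactly. Their poses are not given: they have to be found in the camera images.
- pin_short_center (a point): centre of the short rolling pin, on its axis: pale wood, a round barrel 84 mm long, 34 mm across, a round handle 45 mm long, 22 mm across at each end, 174 mm over all, about 0.1 kg; x along its axis, both ends alike. It starts with its handles in the middle cradle's Vs. Home on its own cradle its centre is 40 mm up. Grasp it across the middle of the barrel.
- pin_middle_center (a point): centre of the middle-sized rolling pin, on its axis: pale wood, a round barrel 116 mm long, 42 mm across, a round handle 45 mm long, 22 mm across at each end, 206 mm over all, about 0.2 kg; x along its axis, both ends alike. It starts with its handles in the long cradle's Vs. Home on its own cradle its centre is 40 mm up. Grasp it across the middle of the barrel.
- pin_long_center (a point): centre of the long rolling pin, on its axis: pale wood, a round barrel 148 mm long, 50 mm across, a round handle 45 mm long, 22 mm across at each end, 238 mm over all, about 0.34 kg; x along its axis, both ends alike. It starts with its barrel in the short cradle's Vs, centre 59 mm up. Home on its own cradle its centre is 40 mm up. Grasp it across the middle of the barrel.
- cradle_short: short dark wooden cradle, fixed: two uprights 12 mm thick, 70 wide, 46 high, 100 mm clear between them, on a base board (40 wide, top 10 mm up). In each top edge a 90 degree V-notch, 44 mm wide, its bottom 24 mm up. Origin midway between them at worktop height; x from V to V. The short pin's own: its 84 mm barrel drops in with 8 mm to spare at each end, handles in the Vs
- cradle_middle: middle-sized dark wooden cradle, fixed: two uprights 12 mm thick, 70 wide, 46 high, 132 mm clear between them, on a base board (40 wide, top 10 mm up). In each top edge a 90 degree V-notch, 44 mm wide, its bottom 24 mm up. Origin midway between them at worktop height; x from V to V. The middle-sized pin's own: its 116 mm barrel drops in with 8 mm to spare at each end, handles in the Vs
- cradle_long: long dark wooden cradle, fixed: two uprights 12 mm thick, 70 wide, 46 high, 164 mm clear between them, on a base board (40 wide, top 10 mm up). In each top edge a 90 degree V-notch, 44 mm wide, its bottom 24 mm up. Origin midway between them at worktop height; x from V to V. The long pin's own: its 148 mm barrel drops in with 8 mm to spare at each end, handles in the Vs
- cradle_spare: smallest, spare dark wooden cradle, fixed: two uprights 12 mm thick, 70 wide, 46 high, 64 mm clear between them, on a base board (40 wide, top 10 mm up). In each top edge a 90 degree V-notch, 44 mm wide, its bottom 24 mm up. Origin midway between them at worktop height; x from V to V. Starts empty, its pin not here. Any pin parks on it, barrel in the Vs, centre 48 (short), 54 (middle) or 59 mm (long) up
- jam_jar: glass jam jar with a lid, a bystander, 68 mm across and 84 mm high, loose; origin at the centre of its underside, z up
- kitchen_timer: round wind-up kitchen timer, white over red, a bystander, 66 mm across and 57 mm high, loose; origin at the centre of its underside, z up

How it is judged:
At the end, for the whole second after the job is handed in: Each pin rests in its own cradle, barrel down between the uprights and both handles in the Vs: centre within 12 mm endwise and 6 mm sideways of the cradle's middle, 34 to 45 mm above its foot, axis within 0.08 rad of the cradle's; all at rest, so the spare cradle is empty (x of pin_short_center in the frame of cradle_short between -0.012 and 0.012 m and y of pin_short_center in the frame of cradle_short between -0.006 and 0.006 m and z of pin_short_center in the frame of cradle_short between 0.034 and 0.045 m and angle between the x axis of pin_short_center and the x axis of cradle_short, either way round below 0.08 rad and linear speed of each of pin_short, pin_middle, pin_long below 0.02 m/s and angular speed of each of pin_short, pin_middle, pin_long below 0.3 rad/s and x of pin_middle_center in the frame of cradle_middle between -0.012 and 0.012 m and y of pin_middle_center in the frame of cradle_middle between -0.006 and 0.006 m and z of pin_middle_center in the frame of cradle_middle between 0.034 and 0.045 m and angle between the x axis of pin_middle_center and the x axis of cradle_middle, either way round below 0.08 rad and x of pin_long_center in the frame of cradle_long between -0.012 and 0.012 m and y of pin_long_center in the frame of cradle_long between -0.006 and 0.006 m and z of pin_long_center in the frame of cradle_long between 0.034 and 0.045 m and angle between the x axis of pin_long_center and the x axis of cradle_long, either way round below 0.08 rad); the robot touches nothing.
It fails at once if a rolling pin lies on or falls to the bare worktop, or off it (height (world z) of any of pin_short_center, pin_middle_center, pin_long_center below 0.03 m).
It fails at once if the jam jar or the kitchen timer is pushed more than 25 mm from its place or tipped over (distance of any of jam_jar, kitchen_timer from where it was at the start of the episode above 0.025 m or angle between any of jam_jar, kitchen_timer's own z axis and vertical above 0.5 rad).
It also fails if it takes over 112 s, if anything falls off the work surface, if the arm or the gripper's body presses on something with over 40 N, if the wrist force passes 120 N, or if a joint passes its speed limit or range.

### The arm

A 6-joint arm with a two-finger parallel gripper is mounted at the origin on a cart in front of the work surface, level with it; the furniture and walls round the work are solid. World frame = base frame: x ahead of the robot, y to its left, z up, the work surface at z = 0. Lengths are in m, angles in rad, forces in N, time in s.
With the tool pointing down it reaches from about 0.375 to 0.975 m from the base axis. Payload 3.8 kg.
Tool frame: the origin (TCP) lies midway between the tips of the shut fingers; the grasp point (between the pads) lies 19 mm behind it; x points along the fingers, y is the direction in which the jaws open and shut, and the axes are right-handed (so a half turn about x gives the same grasp; the last joint's range is limited). The gripper opens to 85 mm and grips with 20 to 120 N. Pads are 22 mm wide; open, the fingers measure 114 mm over their backs; the gripper's body (76 mm by 85 mm) begins 54 mm behind the grasp point. The pads swing forward as they close: fully open they stand 13 mm farther back than shut.
Start: joints at [1.279, 0.264, 1.604, -0, 1.274, -0.037], TCP at [0.17, 0.653, 0.231] pointing down, gripper open.
Joint ranges: [-2.63, 2.63], [-0.94, 2.18], [0.31, 2.57], [-1.31, 4.45], [0, 2.66], [-2.55, 2.55]. Speed limits (rad/s): [2.57, 2.57, 3.14, 3.14, 3.14, 3.14].

### API

Orientations are given as a rotation vector (axis times angle).
In Python, from workcell import read_state, read_camera, get_calibration, finish_job gives the robot as it stands. The module is installed in compiled form; this text tells all that it offers.
- The arm moves only by the shell command python3 -m creep 'ROWS' [FORCE]. ROWS is JSON, a list of rows, each a list of 3 entries, a list of its own where there are three numbers: the closure in counts, from 0 (fully open) to 255 (shut), then the shift along the world's x, y, z in mm, then the turn about the world's z in rad. In form: [[hand, [tx, ty, tz], spin], ...]. A call has exactly 8 rows; each row shifts and turns the commanded pose from where the row before left it; what a row does not reach is not made up. A row lasts 1/12 s, in which the tool goes at most 41.7 mm and 7.16 degrees, less where a joint would pass 70% of its speed; a pose out of reach is approached as far as the arm can. A call is refused whole if a number of a shift passes 41.7 or a number of a turn 0.125, either way. A call with a gripper value outside its range is refused whole. The fingers move at their own pace and stop on an object; FORCE is the grip in N (left out, the last holds). Time passes only in rows, so rows that do not move let the fingers close, or fill a call up. It gives the time, the measured TCP pose, the force and the opening at its end, in the units of the state.
- read_state(): the state, without advancing time (a new reading comes with each control period).
- read_camera(name): name is "scene" or "side" or "wrist"; returns (picture, depth): 384x512x3 uint8, blue, green, red; 384x512 float32, m along the optical axis (not along the pixel's ray), 0 where there is no reading.
- get_calibration(name): a dict with "K" (3x3 intrinsics, pixels), "eye" and "orientation" of the camera in the world. Camera axes: x right, y down, z forward; pixel columns grow to the right and rows downward; lengths in m; the calibration is good to about 2 mm. A picture is of the moment at which its call begins: read the wrist's pose just before it. get_calibration takes no time and is no camera call; for the wrist camera it gives the pose at the moment of the call.
- finish_job(): hands the job in, once; it reports no verdict.
The state is a dict: "time": time; "q": joint angles; "joint_vel": joint speeds; "joint_torque": joint torques, N m; "tool_pos": TCP position; "tcp_rot": TCP orientation; "wrist_force": force on the tool from outside, world axes, zero at the start; "torque": the same for the moment, N m; "width": opening from 0.0 (shut) to 1.0 (fully open).
Only numpy, scipy, OpenCV 4.12 (cv2) and the standard library are available. Lean on these libraries where they do the work, as an engineer would, in place of code of your own. Each camera call takes 0.05 s, during which the arm holds its last target.

## Working session

There is one attempt and no reset: what is moved stays moved. The work goes in short steps, Python scripts to look and compute and a shell command to move; the robot and the scene stay as the last step left them, time stands still between calls to the robot, and variables do not carry over. Pictures are saved under pics/ and viewed, and the job is handed in when it is done.

```bash
mkdir -p pics
cat > h.py <<'E'
import numpy as np, cv2
from workcell import *
def snap(name,tag):
    c=get_calibration(name); img,d=read_camera(name)
    cv2.imwrite(f'pics/{tag}.png',img); np.savez(f'pics/{tag}.npz',img=img,d=d,K=c['K'],eye=c['eye'],o=c['orientation'])
    return img,d,c
def R(o):
    o=np.array(o,float)
    if o.shape==(3,3): return o
    if o.size==3: return cv2.Rodrigues(o)[0]
    from scipy.spatial.transform import Rotation as S
    return S.from_quat(o).as_matrix()
def cloud(tag):
    z=np.load(f'pics/{tag}.npz'); d=z['d'];K=z['K'];h,w=d.shape
    u,v=np.meshgrid(np.arange(w),np.arange(h))
    p=np.stack([(u-K[0,2])/K[0,0]*d,(v-K[1,2])/K[1,1]*d,d],-1)
    return p@R(z['o']).T+z['eye'], d>0, z['img']
E
python3 - <<'E'
from h import *
s=read_state(); print(s)
for n in ('scene','side','wrist'):
    i,d,c=snap(n,n+'0'); print(n,c)
E
```

```text
{'time': 0.0, 'q': array([ 1.27910553e+00,  2.64770486e-01,  1.60540113e+00,  1.48360974e-05,
        1.27370168e+00, -3.68926814e-02]), 'joint_vel': array([ 0.00092476, -0.00195264,  0.00035333,  0.00045631,  0.00189177,
        0.00059948]), 'joint_torque': array([-1.65154772e-03, -5.15118706e+01, -3.67310679e+01, -6.39793984e-05,
        1.26583676e-02,  1.27700380e-05]), 'tool_pos': array([0.16991143, 0.65249444, 0.22993571]), 'tcp_rot': array([ 0.19826486,  1.561912  , -0.20180342]), 'wrist_force': array([0.64304483, 0.39824874, 0.95266049]), 'torque': array([-0.00139407, -0.01600006,  0.002185  ]), 'width': 0.9974419302319434}
scene {'K': array([[410.09623188,   0.        , 250.69763265],
       [  0.        , 410.09623188, 183.26392063],
       [  0.        ,   0.        ,   1.        ]]), 'eye': array([ 0.18432356, -0.48943404,  0.54017645]), 'orientation': array([-2.11207773,  0.48026267, -0.28631666])}
side {'K': array([[377.53579522,   0.        , 253.52136335],
       [  0.        , 377.53579522, 188.18824763],
       [  0.        ,   0.        ,   1.        ]]), 'eye': array([-0.08723411,  0.35124016,  0.65854602]), 'orientation': array([-1.47506322,  2.03707991, -0.92802888])}
wrist {'K': array([[291.99315453,   0.        , 253.33848236],
       [  0.        , 291.99315453, 192.98570999],
       [  0.        ,   0.        ,   1.        ]]), 'eye': array([0.10634873, 0.67045696, 0.37237483]), 'orientation': array([2.31256739, 1.78838798, 0.23466029])}
```

View pics/scene0.png

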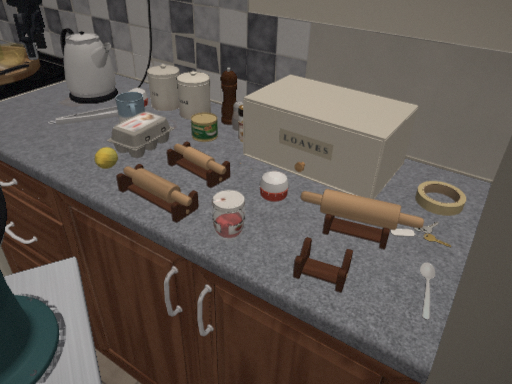

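View pics/side0.png

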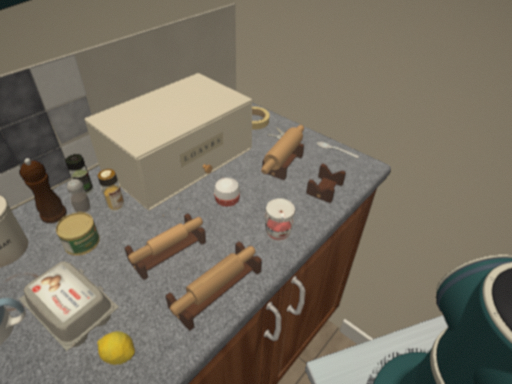

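Run:
```python
from h import *
s=.0015; x0,x1,y0,y1=.15,.95,-.6,.65
# top view colour+height map
W=int((y1-y0)/s);H=int((x1-x0)/s)
im=np.zeros((H,W,3),np.uint8);zb=np.full((H,W),-1.)
for t in ('scene0','side0'):
    p,m,c=cloud(t); m=m&(p[...,2]<.12)&(p[...,2]>-.02)
    P=p[m];C=c[m]
    o=np.argsort(P[:,2]);P=P[o];C=C[o]
    u=((y1-P[:,1])/s).astype(int);v=((x1-P[:,0])/s).astype(int)
    k=(u>=0)&(u<W)&(v>=0)&(v<H);u,v,P,C=u[k],v[k],P[k],C[k]
    b=P[:,2]>zb[v,u]; im[v[b],u[b]]=C[b]; zb[v[b],u[b]]=P[b,2]
h=cv2.applyColorMap(np.clip(zb/.1*255,0,255).astype(np.uint8),cv2.COLORMAP_JET); h[zb<-.5]=0
out=np.vstack([cv2.resize(im,(550,352)),]); cv2.imwrite('pics/top.png',cv2.resize(im,(800,512))); cv2.imwrite('pics/topz.png',cv2.resize(h,(800,512)))
```

```text
(no output)
```

View pics/top.png

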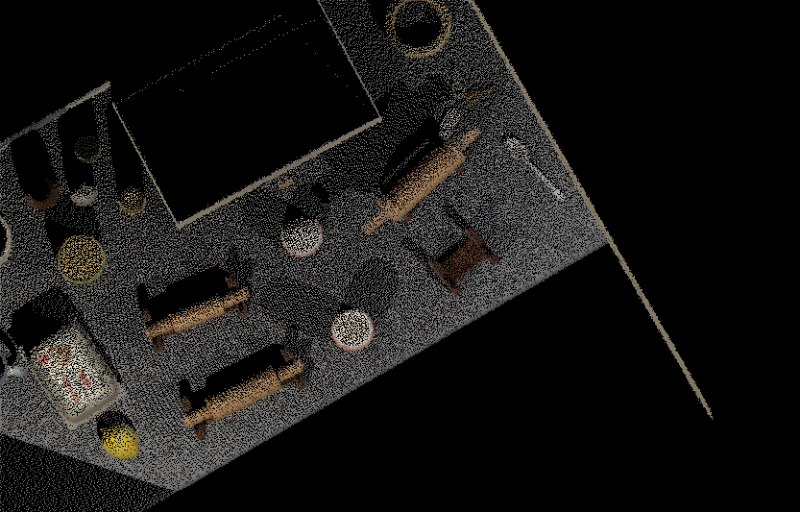

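View pics/topz.png

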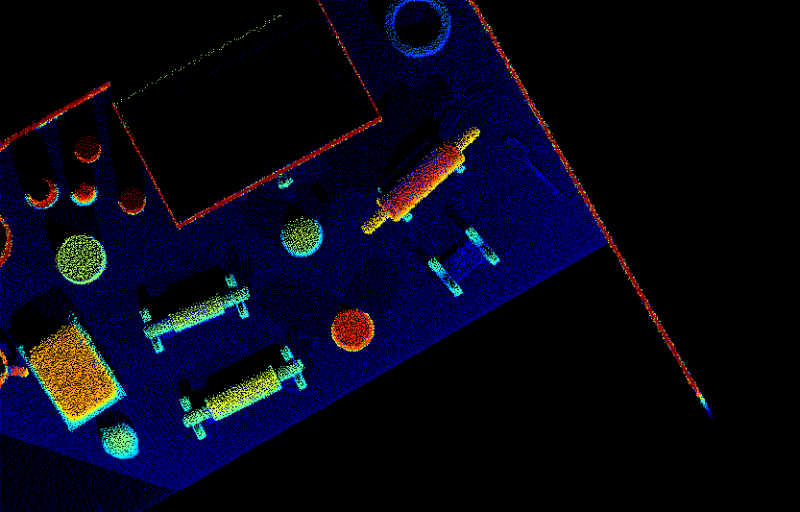

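The pictures show the middle pin on the long cradle (scene px ~155,188), the short pin on the middle cradle (~198,160), and the long pin on the short cradle (~360,210). The spare cradle is empty (~323,265). The jar (229,215) and timer (274,187) stand between them, and the bread box is behind. Next I'll fit models to the depth.

```bash
cat > fit.py <<'E'
from h import *
from scipy.optimize import least_squares
PIN={'short':(.042,.017,.087),'middle':(.058,.021,.103),'long':(.074,.025,.119)}
CL={'short':.100,'middle':.132,'long':.164,'spare':.064}
def cyl(x,r,h,a):
    d=np.stack([r-a,np.abs(x)-h],-1); return np.minimum(d.max(-1),0)+np.linalg.norm(np.maximum(d,0),axis=-1)
def pinsdf(P,q,k):
    c=q[:3];y,t=q[3:5]; a=np.array([np.cos(y)*np.cos(t),np.sin(y)*np.cos(t),np.sin(t)])
    D=P-c;x=D@a;r=np.linalg.norm(D-x[:,None]*a,axis=1); b,rb,L=PIN[k]
    return np.minimum(cyl(x,r,b,rb),cyl(x,r,L,.011))
def fitpin(P,q0,k):
    f=lambda q:pinsdf(P,q,k)
    s=least_squares(f,q0,loss='soft_l1',f_scale=.002); return s.x,np.median(np.abs(s.fun)),len(P)
def box(L,c,h):
    d=np.abs(L-c)-h; return np.minimum(d.max(-1),0)+np.linalg.norm(np.maximum(d,0),axis=-1)
def cradsdf(P,q,k):
    x,y,a,dz=q; R2=np.array([[np.cos(a),np.sin(a)],[-np.sin(a),np.cos(a)]])
    L=np.column_stack([(P[:,:2]-[x,y])@R2.T,P[:,2]-dz]); c=CL[k]/2
    notch=(np.abs(L[:,1])-(L[:,2]-.024))/np.sqrt(2) # neg inside notch
    r=[]
    for s in (1,-1):
        b=box(L,[s*(c+.006),0,.023],[.006,.035,.023]); r.append(np.maximum(b,-notch))
    r.append(box(L,[0,0,.005],[c,.02,.005]))
    return np.min(r,axis=0)
def fitcrad(P,q0,k):
    s=least_squares(lambda q:cradsdf(P,q,k),q0,loss='soft_l1',f_scale=.002); return s.x,np.median(np.abs(s.fun)),len(P)
def seg(tag,c,rad,kind,zmax=.13,zmin=.014):
    p,m,img=cloud(tag); hsv=cv2.cvtColor(img,cv2.COLOR_BGR2HSV)
    m=m&(np.hypot(p[...,0]-c[0],p[...,1]-c[1])<rad)&(p[...,2]>zmin)&(p[...,2]<zmax)
    warm=(hsv[...,0]<25)&(hsv[...,1]>60)
    m&= warm&(hsv[...,2]>95) if kind=='pin' else warm&(hsv[...,2]<95)
    return p[m]
E
python3 - <<'E'
from fit import *
def px(u,v): return np.array([.95-v*.0015*533/512, .65-u*.0015*833/800])
print(px(352,330),px(301,238))
G={'middle':(px(243,391),'long'),'short':(px(197,313),'middle'),'long':(px(424,180),'short')}
for k,(c,cr) in G.items():
    yaw=-1.15 if k!='long' else -.87
    Ps=[]
    for t in ('scene0','side0','both'):
        P=np.vstack(Ps) if t=='both' else seg(t,c,PIN[k][2]+.02,'pin',zmin=.03); Ps.append(P)
        if len(P)<50: print(k,t,len(P));continue
        q,e,n=fitpin(P,[*c,.05,yaw,0],k); print('pin',k,t,np.round(q,4),round(e,4),n)
    Ps=[]
    for t in ('scene0','side0','both'):
        P=np.vstack(Ps) if t=='both' else seg(t,c,CL[cr]/2+.055,'cr'); Ps.append(P)
        if len(P)<50: print(cr,t,len(P));continue
        qq,e,n=fitcrad(P,[q[0],q[1],q[3],0],cr); print(' crad',cr,t,np.round(qq,4),round(e,4),n)
c=px(464,258);Ps=[]
for t in ('scene0','side0','both'):
        P=np.vstack(Ps) if t=='both' else seg(t,c,.09,'cr'); Ps.append(P)
        qq,e,n=fitcrad(P,[*c,-1.1+.0,0],'spare'); print(' crad spare',t,np.round(qq,4),round(e,4),n)
E
```

```text
[0.43469727 0.10022   ] [0.57835742 0.17987562]
pin middle scene0 [ 3.3710e-01  2.7280e-01  3.8100e-02 -1.1097e+00 -8.0000e-04] 0.0007 884
pin middle side0 [ 3.3690e-01  2.7030e-01  3.8800e-02 -1.1117e+00  1.0000e-03] 0.0006 1798
pin middle both [ 3.3690e-01  2.7110e-01  3.8500e-02 -1.1092e+00 -4.0000e-04] 0.0007 2682
 crad long scene0 [ 0.3395  0.2733 -1.0152  0.0234] 0.005 895
 crad long side0 [ 3.4190e-01  2.7500e-01 -1.0364e+00  9.0000e-04] 0.0026 572
 crad long both [ 0.3417  0.2748 -1.0297  0.0216] 0.0046 1467
pin short scene0 [ 0.4636  0.3453  0.0383 -1.1924 -0.0036] 0.0008 526
pin short side0 [ 0.4634  0.3424  0.0387 -1.1881 -0.0022] 0.0007 1078
pin short both [ 0.4633  0.3436  0.0385 -1.1877 -0.0027] 0.0008 1604
 crad middle scene0 [ 0.4624  0.3479 -1.1905  0.0192] 0.0013 485
 crad middle side0 [ 4.6150e-01  3.4660e-01 -1.1877e+00 -4.0000e-04] 0.0005 328
 crad middle both [ 0.4619  0.3475 -1.186   0.0014] 0.001 813
pin long scene0 [ 6.710e-01 -5.200e-03  5.810e-02 -8.325e-01  2.000e-04] 0.0008 2217
pin long side0 [ 6.710e-01 -7.600e-03  5.840e-02 -8.333e-01 -3.000e-04] 0.0006 934
pin long both [ 6.718e-01 -6.700e-03  5.820e-02 -8.300e-01 -3.000e-04] 0.0008 3151
 crad short scene0 [ 0.6735 -0.0083 -0.8343  0.0214] 0.0026 379
 crad short side0 [ 6.721e-01 -7.600e-03 -8.310e-01  1.000e-04] 0.001 206
 crad short both [ 0.6726 -0.0075 -0.8324  0.0185] 0.0017 585
 crad spare scene0 [ 0.5433 -0.0734 -0.8686 -0.0015] 0.0005 606
 crad spare side0 [ 5.425e-01 -7.460e-02 -8.672e-01 -6.000e-04] 0.0008 486
 crad spare both [ 0.5433 -0.0737 -0.8676 -0.0012] 0.0007 1092
```

Run:
```python
from fit import *
s=read_state(); Rt=R(s['tcp_rot']); print(np.round(Rt,3)); 
c=get_calibration('wrist'); print('cam in tool',Rt.T@(c['eye']-s['tool_pos'])); print('cam axes in tool\n',np.round(Rt.T@R(c['orientation']),2))
print('jaw yaw',np.arctan2(Rt[1,1],Rt[0,1]))
pins={'middle':[.337,.271,.0385,-1.11,0],'short':[.4634,.3436,.0385,-1.188,0],'long':[.671,-.0065,.0582,-.832,0]}
for k,cr in (('middle','long'),('short','middle'),('long','short')):
  for t in ('scene0','side0'):
    q=pins[k]; P=seg(t,q[:2],CL[cr]/2+.055,'cr',zmax=.05); P=P[pinsdf(P,np.array(q),k)>.006]
    # only near upright band
    a=np.array([np.cos(q[3]),np.sin(q[3])]);x=(P[:,:2]-q[:2])@a; y=(P[:,:2]-q[:2])@[-a[1],a[0]]
    P=P[(abs(y)<.045)]
    r=least_squares(lambda v:cradsdf(P,[*(np.array(q[:2])+v[0]*a+v[1]*np.array([-a[1],a[0]])),v[2],0],cr),[0,0,q[3]],loss='soft_l1',f_scale=.0015)
    print(cr,t,'along,across mm',np.round(r.x[:2]*1e3,1),'yaw',round(r.x[2],4),np.round(np.median(abs(r.fun)),4),len(P),
     'xy',np.round(np.array(q[:2])+r.x[0]*a+r.x[1]*np.array([-a[1],a[0]]),4))
# bystanders & box
for t in ('scene0','side0'):
    p,m,img=cloud(t)
    for n,c,z0,z1 in (('jar',(.435,.1),.075,.09),('timer',(.578,.18),.045,.065)):
        k=m&(np.hypot(p[...,0]-c[0],p[...,1]-c[1])<.05)&(p[...,2]>z0)&(p[...,2]<z1); Q=p[k]; print(n,t,(Q.min(0)+Q.max(0))/2,Q[:,2].max())
    k=m&(p[...,0]<.85)&(p[...,0]>.7)&(p[...,1]>.05)&(p[...,1]<.3)&(p[...,2]>.1); print('box top',np.percentile(p[k][:,2],95))
```

```text
[[-0.001  0.252  0.968]
 [-0.002  0.968 -0.252]
 [-1.    -0.002 -0.   ]]
cam in tool [-0.14232633  0.00098888 -0.06606243]
cam axes in tool
 [[-0.   -0.26  0.97]
 [ 1.    0.    0.  ]
 [-0.    0.97  0.26]]
jaw yaw 1.3159645094340306
long scene0 along,across mm [-0.3  1.2] yaw -1.1107 0.0007 439 xy [0.3379 0.2718]
long side0 along,across mm [ 0.6 -0.5] yaw -1.1109 0.0004 391 xy [0.3369 0.2702]
middle scene0 along,across mm [-4.6  0.8] yaw -1.1885 0.0008 357 xy [0.4624 0.3482]
middle side0 along,across mm [-3.4 -0.6] yaw -1.1884 0.0005 283 xy [0.4616 0.3465]
short scene0 along,across mm [1.5 0.7] yaw -0.832 0.0008 193 xy [ 0.6725 -0.0071]
short side0 along,across mm [1.7 0.2] yaw -0.8292 0.0009 165 xy [ 0.6723 -0.0076]
jar scene0 [0.43583045 0.09966581 0.08083256] 0.08661654196899327
timer scene0 [0.58290123 0.17948749 0.05134631] 0.05769131303959707
box top 0.16657942821158686
jar side0 [0.43376543 0.09977067 0.08079624] 0.08658179030414159
timer side0 [0.58088643 0.17921321 0.05138111] 0.057721375418570364
box top 0.1668778176999729
```

View pics/wrist0.png

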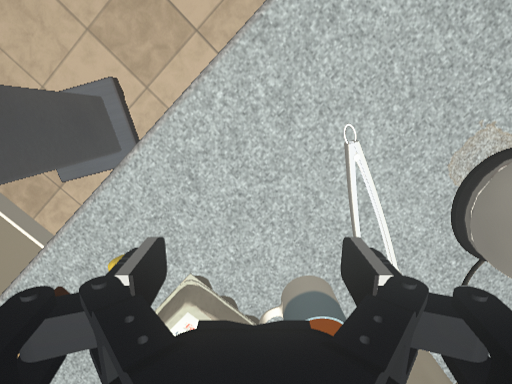

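Model fits have sub-mm residuals. The order will be long→spare, short→short cradle, middle→middle cradle, long→long cradle. First I'll move over the long pin.

```bash
R='[0,[20.9,-27.5,0],-0.024]'
python3 -m creep '[[0,[20.9,-27.5,0],-0.024],[0,[20.9,-27.5,0],-0.024],[0,[20.9,-27.5,0],-0.024],[0,[20.9,-27.5,0],-0.024],[0,[20.9,-27.5,0],-0.024],[0,[20.9,-27.5,0],-0.024],[0,[20.9,-27.5,0],-0.024],[0,[20.9,-27.5,0],-0.024]]' 40
python3 -m creep '[[0,[20.9,-27.5,0],-0.024],[0,[20.9,-27.5,0],-0.024],[0,[20.9,-27.5,0],-0.024],[0,[20.9,-27.5,0],-0.024],[0,[20.9,-27.5,0],-0.024],[0,[20.9,-27.5,0],-0.024],[0,[20.9,-27.5,0],-0.024],[0,[20.9,-27.5,0],-0.024]]'
python3 -m creep '[[0,[20.9,-27.5,0],-0.024],[0,[20.9,-27.5,0],-0.024],[0,[20.9,-27.5,0],-0.024],[0,[20.9,-27.5,0],-0.024],[0,[20.9,-27.5,0],-0.024],[0,[20.9,-27.5,0],-0.024],[0,[20.9,-27.5,0],-0.024],[0,[20.9,-27.5,0],-0.024]]'
```

```text
time: 0.82
tool_pos: [0.3379, 0.4316, 0.231]
tcp_rot: [0.351, 1.542, -0.351]
wrist_force: [0.3, -0.9, -0.5]
width: 1.003
time: 1.48
tool_pos: [0.5051, 0.2116, 0.2311]
tcp_rot: [0.501, 1.512, -0.501]
wrist_force: [0.3, 0.7, -0.8]
width: 1.001
time: 2.15
tool_pos: [0.6723, -0.0084, 0.2308]
tcp_rot: [0.65, 1.472, -0.65]
wrist_force: [-0.0, 0.3, 0.4]
width: 1.0
```

Run:
```python
from fit import *
snap('wrist','w1')
s=read_state(); Rt=R(s['tcp_rot']);print(s['tool_pos'],'psi',np.arctan2(Rt[1,1],Rt[0,1]),'tilt',np.round(Rt[2],3))
P=seg('w1',(.671,-.0064),.14,'pin',zmin=.03); print(len(P))
if len(P)>100: q=fitpin(P,[.671,-.0064,.058,-.832,0],'long'); print(q)
```

```text
[ 0.6758432  -0.01397371  0.23053556] psi 0.7348095891423096 tilt [-1.    -0.001  0.005]
8177
(array([ 6.71906274e-01, -6.88679946e-03,  5.85198130e-02, -8.30203472e-01,
       -4.82895793e-04]), np.float64(0.00042498640753098685), 8177)
```

View pics/w1.png

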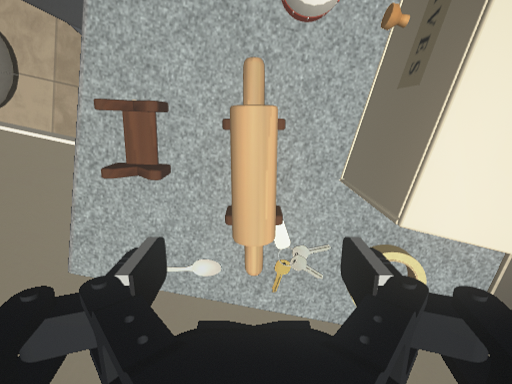

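The wrist view shows the long pin (barrel ~255,175) centred between the fingers, and its fit agrees with the other cameras within 1 mm. The box edge (343,178) is well clear on the right. Going down in steps.

```bash
python3 -m creep '[[0,[0,0,-20],0.004],[0,[0,0,-20],0],[0,[0,0,-20],0],[0,[0,0,-20],0],[0,[0,0,-10],0],[0,[0,0,0],0],[0,[0,0,0],0],[0,[0,0,0],0]]'; python3 -c "
from h import *
s=read_state(); Rt=R(s['tcp_rot']);print(s['tool_pos'],'psi',np.arctan2(Rt[1,1],Rt[0,1]))"
```

```text
time: 2.87
tool_pos: [0.6726, -0.0067, 0.1427]
tcp_rot: [0.646, 1.471, -0.645]
wrist_force: [0.8, 0.4, 0.3]
width: 0.999
[ 0.67263279 -0.00668612  0.14271103] psi 0.7442126172211867
```

```bash
python3 -m creep '[[0,[-0.9,0,-20],-0.004],[0,[0,0,-20],0],[0,[0,0,-20],0],[0,[0,0,-20],0],[0,[0,0,-15],0],[0,[0,0,-10],0],[0,[0,0,0],0],[0,[0,0,0],0]]'
python3 -m creep '[[60,[0,0,0],0],[90,[0,0,0],0],[120,[0,0,0],0],[160,[0,0,0],0],[200,[0,0,0],0],[255,[0,0,0],0],[255,[0,0,0],0],[255,[0,0,0],0]]' 50
```

```text
time: 3.53
tool_pos: [0.6711, -0.0068, 0.0366]
tcp_rot: [0.649, 1.471, -0.649]
wrist_force: [-0.4, -0.5, 0.5]
width: 0.998
time: 4.2
tool_pos: [0.6714, -0.0074, 0.0382]
tcp_rot: [0.648, 1.47, -0.649]
wrist_force: [-2.1, -2.4, 4.8]
width: 0.57
```

```bash
python3 -m creep '[[255,[0,0,4],0],[255,[0,0,10],0],[255,[0,0,15],0],[255,[0,0,20],0],[255,[0,0,20],0],[255,[0,0,15],0],[255,[0,0,6],0],[255,[0,0,0],0]]'
python3 -m creep '[[255,[-10,-5,0],-0.005],[255,[-20,-10,0],-0.005],[255,[-25,-13,0],-0.005],[255,[-25,-13,0],-0.005],[255,[-25,-13,0],-0.005],[255,[-16,-9,0],-0.005],[255,[-7.5,-4,0],-0.005],[255,[0,0,0],0]]'
python3 - <<'E'
from fit import *
snap('scene','s2');snap('side','d2')
s=read_state(); Rt=R(s['tcp_rot']);print(s['tool_pos'],'psi',np.arctan2(Rt[1,1],Rt[0,1]),s['width'],s['wrist_force'])
for t in('s2','d2'):
    P=seg(t,(.543,-.074),.15,'pin',zmin=.09,zmax=.2); print(fitpin(P,[.543,-.074,.145,-.867,0],'long'))
E
```

```text
time: 4.87
tool_pos: [0.6729, -0.0068, 0.1299]
tcp_rot: [0.65, 1.466, -0.647]
wrist_force: [0.3, 0.0, -2.6]
width: 0.569
time: 5.53
tool_pos: [0.5391, -0.0744, 0.1247]
tcp_rot: [0.677, 1.466, -0.679]
wrist_force: [0.6, -0.6, -3.3]
width: 0.569
[ 0.54227678 -0.07372845  0.12585173] psi 0.7043333042697182 0.5665760461059609 [ 0.25873856 -0.47240418 -3.62775255]
(array([ 0.53893976, -0.07240471,  0.14435194, -0.87041855, -0.00501096]), np.float64(0.0005858795716623087), 2955)
(array([ 5.40849046e-01, -7.43153943e-02,  1.45927392e-01, -8.71545445e-01,
        5.09917485e-04]), np.float64(0.0005147185604534085), 924)
```

View pics/s2.png

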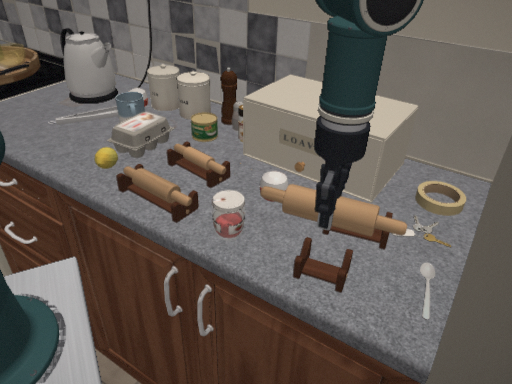

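The scene shows the long pin held level over the spare cradle (pin ~330,210). Lowering it.

```bash
python3 -m creep '[[255,[1,-0.5,-10],0],[255,[0,0,-20],0],[255,[0,0,-20],0],[255,[0,0,-15],0],[255,[0,0,-10],0],[255,[0,0,-5],0],[255,[0,0,0],0],[255,[0,0,0],0]]'
python3 -m creep '[[255,[0,0,-3],0],[255,[0,0,-2],0],[255,[0,0,-1],0],[255,[0,0,0],0],[255,[0,0,0],0],[255,[0,0,0],0],[255,[0,0,0],0],[255,[0,0,0],0]]'
```

```text
time: 6.3
tool_pos: [0.544, -0.0742, 0.0463]
tcp_rot: [0.676, 1.463, -0.676]
wrist_force: [0.6, -0.4, -3.1]
width: 0.57
time: 6.97
tool_pos: [0.5434, -0.0743, 0.0404]
tcp_rot: [0.676, 1.463, -0.676]
wrist_force: [0.1, -0.0, -2.3]
width: 0.568
```

```bash
python3 -m creep '[[255,[0,0,-1],0],[255,[0,0,-0.7],0],[255,[0,0,0],0],[110,[0,0,0],0],[90,[0,0,0],0],[60,[0,0,0],0],[0,[0,0,0],0],[0,[0,0,0],0]]'
python3 -m creep '[[0,[0,0,0],0],[0,[0,0,5],0],[0,[0,0,15],0],[0,[0,0,25],0],[0,[0,0,30],0],[0,[0,0,25],0],[0,[0,0,10],0],[0,[0,0,0],0]]'
python3 - <<'E'
from fit import *
snap('scene','s3');snap('side','d3')
for t in('s3','d3'):
    P=seg(t,(.543,-.074),.15,'pin',zmin=.03,zmax=.1); print(fitpin(P,[.543,-.074,.058,-.867,0],'long'))
    P=seg(t,(.6724,-.0073),.09,'cr',zmin=.003,zmax=.05); q=fitcrad(P,[.6724,-.0073,-.832,0],'short');print(q)
E
```

```text
time: 7.63
tool_pos: [0.5437, -0.0743, 0.0389]
tcp_rot: [0.676, 1.462, -0.676]
wrist_force: [0.3, -0.1, 0.4]
width: 0.994
time: 8.3
tool_pos: [0.5459, -0.0748, 0.1523]
tcp_rot: [0.677, 1.456, -0.674]
wrist_force: [-0.1, -0.6, -0.3]
width: 0.997
(array([ 5.42812187e-01, -7.25667349e-02,  5.78909647e-02, -8.67283325e-01,
       -6.74619177e-04]), np.float64(0.0006464460666398934), 3090)
(array([ 0.6725598 , -0.00718145, -0.83472792, -0.00110866]), np.float64(0.0006529442900717695), 1018)
(array([ 5.42559574e-01, -7.49494847e-02,  5.85879074e-02, -8.67053926e-01,
       -7.88570375e-04]), np.float64(0.0006334711488380357), 1107)
(array([ 6.71876017e-01, -8.63412943e-03, -8.30944809e-01, -7.11769183e-04]), np.float64(0.0008505619621116023), 478)
```

View pics/s3.png

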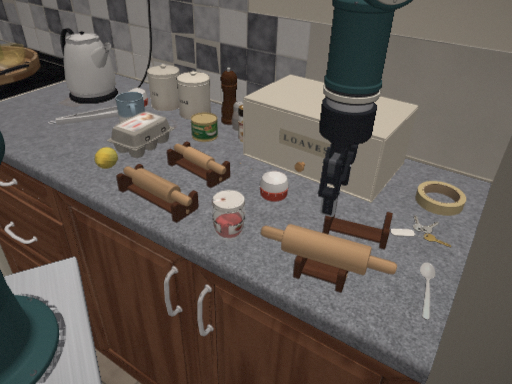

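The long pin rests on the spare cradle (325,248) and the short cradle (357,230) is now empty. Next is the short pin.

```bash
python3 -m creep '[[0,[-2,12,2],-0.01],[0,[-5,26,2],-0.02],[0,[-5,28,2],-0.02],[0,[-5,28,2],-0.02],[0,[-5,28,2],-0.02],[0,[-5,28,2],-0.02],[0,[-5,28,2],-0.02],[0,[-5,28,2],-0.02]]'
python3 -m creep '[[0,[-6,28,0],-0.02],[0,[-6,28,0],-0.02],[0,[-6,28,0],-0.02],[0,[-6,28,0],-0.02],[0,[-6,28,0],-0.02],[0,[-6,28,0],-0.02],[0,[-6,28,0],-0.02],[0,[-1,16,0],-0.01]]'
python3 -m creep '[[0,[0,0,-5],-0.01],[0,[0,0,-10],-0.01],[0,[0,0,-10],0],[0,[0,0,-10],0],[0,[0,0,-5],0],[0,[0,0,0],0],[0,[0,0,0],0],[0,[0,0,0],0]]'
cat > st.py <<'E'
from fit import *
s=read_state(); Rt=R(s['tcp_rot']);print(round(s['time'],2),np.round(s['tool_pos'],4),'psi',round(np.arctan2(Rt[1,1],Rt[0,1]),4),round(s['width'],3),np.round(s['wrist_force'],1))
E
python3 - <<'E'
from fit import *
snap('wrist','w4'); import st
P=seg('w4',(.4634,.3436),.11,'pin',zmin=.025,zmax=.1); print(fitpin(P,[.4634,.3436,.039,-1.188,0],'short'))
P=seg('w4',(.462,.347),.125,'cr',zmin=.004,zmax=.05); P=P[pinsdf(P,np.array([.4634,.3436,.039,-1.188,0]),'short')>.005];print(fitcrad(P,[.462,.347,-1.188,0],'middle'))
E
```

```text
time: 9.07
tool_pos: [0.504, 0.1326, 0.1617]
tcp_rot: [0.79, 1.425, -0.795]
wrist_force: [-0.4, 0.6, -0.4]
width: 1.0
time: 9.73
tool_pos: [0.4607, 0.3453, 0.1614]
tcp_rot: [0.902, 1.377, -0.909]
wrist_force: [0.1, 0.1, -0.3]
width: 0.999
time: 10.4
tool_pos: [0.4638, 0.3434, 0.1249]
tcp_rot: [0.922, 1.367, -0.921]
wrist_force: [-0.2, -0.3, -0.3]
width: 0.999
10.45 [0.464  0.3437 0.1253] psi 0.3844 1.001 [-0.9 -0.1 -0.1]
(array([ 4.63823030e-01,  3.43523455e-01,  3.88374745e-02, -1.18663392e+00,
       -8.80934018e-04]), np.float64(0.0004642599434075377), 8671)
(array([ 0.46132403,  0.34794244, -1.18703608, -0.00125723]), np.float64(0.0002318928648962961), 953)
```

View pics/w4.png

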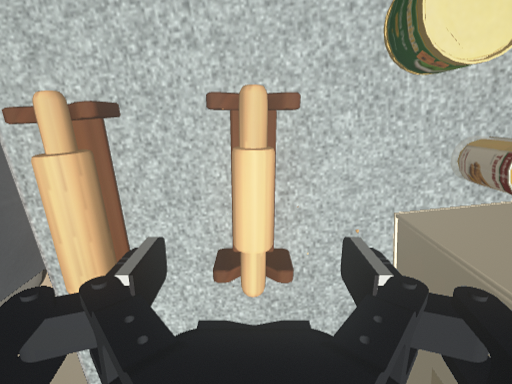

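The wrist view shows the short pin (253,200) centred between open fingers with no obstruction. Descending and gripping.

```bash
python3 -m creep '[[0,[0,0,-10],0],[0,[0,0,-20],0],[0,[0,0,-20],0],[0,[0,0,-20],0],[0,[0,0,-18],0],[0,[0,0,-10],0],[0,[0,0,-5],0],[0,[0,0,0],0]]'
python3 -m creep '[[60,[0,0,-2],0],[90,[0,0,0],0],[120,[0,0,0],0],[160,[0,0,0],0],[200,[0,0,0],0],[255,[0,0,0],0],[255,[0,0,0],0],[255,[0,0,0],0]]' 40
python3 -m creep '[[255,[0,0,4],0],[255,[0,0,10],0],[255,[0,0,20],0],[255,[0,0,25],0],[255,[0,0,25],0],[255,[0,0,25],0],[255,[0,0,20],0],[255,[0,0,10],0]]'
```

```text
time: 11.12
tool_pos: [0.4626, 0.3432, 0.0204]
tcp_rot: [0.92, 1.368, -0.923]
wrist_force: [-0.3, -0.1, -0.4]
width: 0.999
time: 11.78
tool_pos: [0.4632, 0.3438, 0.0207]
tcp_rot: [0.921, 1.367, -0.921]
wrist_force: [-3.0, -2.1, 4.7]
width: 0.382
time: 12.45
tool_pos: [0.4651, 0.3449, 0.163]
tcp_rot: [0.925, 1.365, -0.916]
wrist_force: [1.0, 0.2, -0.1]
width: 0.385
```

```bash
python3 -m creep '[[255,[5,-8,0],0.01],[255,[10,-18,0],0.02],[255,[14,-24,0],0.024],[255,[15,-25,0],0.026],[255,[15,-25,0],0.026],[255,[15,-25,0],0.026],[255,[15,-25,0],0.026],[255,[15,-25,0],0.026]]'
python3 -m creep '[[255,[15,-25,0],0.026],[255,[15,-25,0],0.026],[255,[15,-25,0],0.026],[255,[15,-25,0],0.026],[255,[15,-25,0],0.026],[255,[14,-25,0],0.026],[255,[10,-18,0],0.015],[255,[5.5,-8.3,0],0]]'
python3 -m creep '[[255,[0,0,-5],0],[255,[0,0,-15],0],[255,[0,0,-15],0],[255,[0,0,-15],0],[255,[0,0,-10],0],[255,[0,0,-5],0],[255,[0,0,0],0],[255,[0,0,0],0]]'
python3 - <<'E'
from fit import *
for n,t in(('scene','s5'),('side','d5'),('wrist','w5')):
    snap(n,t); P=seg(t,(.6722,-.0076),.1,'pin',zmin=.075,zmax=.2)
    if len(P)>100: print(t,fitpin(P,[.6722,-.0076,.115,-.832,0],'short'))
    P=seg(t,(.6722,-.0076),.09,'cr',zmin=.003,zmax=.05); q=fitcrad(P,[.6724,-.0073,-.832,0],'short');print(q)
import st
E
```

```text
time: 13.12
tool_pos: [0.5675, 0.1673, 0.1583]
tcp_rot: [0.779, 1.427, -0.78]
wrist_force: [0.1, 0.1, -1.0]
width: 0.384
time: 13.78
tool_pos: [0.6726, -0.0104, 0.1581]
tcp_rot: [0.65, 1.471, -0.651]
wrist_force: [0.5, -0.6, -0.7]
width: 0.383
time: 14.45
tool_pos: [0.6717, -0.007, 0.0936]
tcp_rot: [0.649, 1.472, -0.649]
wrist_force: [-0.4, 0.5, -0.3]
width: 0.384
s5 (array([ 6.72215951e-01, -5.90074682e-03,  1.10877332e-01, -8.30654847e-01,
        2.59425174e-04]), np.float64(0.0007306622274937044), 1037)
(array([ 0.67273785, -0.00730981, -0.83399315, -0.00119424]), np.float64(0.000644792656772121), 1129)
d5 (array([ 0.67288003, -0.00774713,  0.11261689, -0.82595891,  0.00873155]), np.float64(0.0007506133142474204), 387)
(array([ 0.67178176, -0.00863618, -0.83505322, -0.0011619 ]), np.float64(0.0008641797118403502), 426)
w5 (array([ 0.67372928, -0.00737183,  0.11280713, -0.83116137,  0.00389248]), np.float64(0.0003429044700744904), 16862)
(array([ 6.73283837e-01, -6.86424931e-03, -8.34467355e-01, -2.23750341e-04]), np.float64(0.00021958485814503777), 53)
14.6 [ 0.6728 -0.0074  0.0949] psi 0.7401 0.383 [ 0.2 -0.1 -0.6]
```

View pics/w5.png

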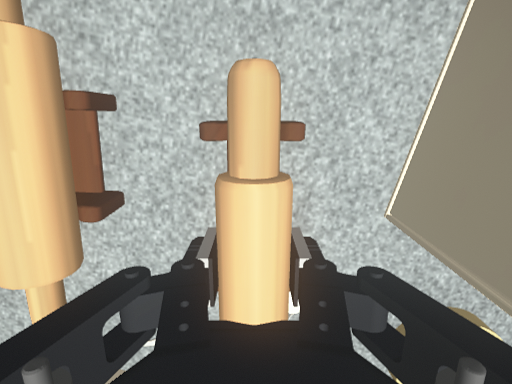

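View pics/s5.png

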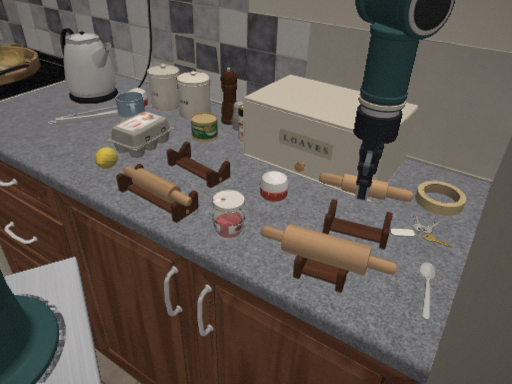

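The short pin hangs over the short cradle, aligned within about 1 mm in all three cameras (wrist: barrel ~255,245 over the upright ~252,131). Lowering.

```bash
python3 -m creep '[[255,[0,0,-10],0],[255,[0,0,-15],0],[255,[0,0,-15],0],[255,[0,0,-12],0],[255,[0,0,-8],0],[255,[0,0,-5],0],[255,[0,0,-3],0],[255,[0,0,0],0]]'
python3 -m creep '[[255,[0,0,-2],0],[255,[0,0,-1.5],0],[255,[0,0,-1],0],[255,[0,0,-1],0],[255,[0,0,0],0],[255,[0,0,0],0],[255,[0,0,0],0],[255,[0,0,0],0]]'
```

```text
time: 15.27
tool_pos: [0.6713, -0.0076, 0.0244]
tcp_rot: [0.649, 1.473, -0.65]
wrist_force: [-0.4, 0.0, -1.0]
width: 0.384
time: 15.93
tool_pos: [0.6724, -0.0077, 0.0213]
tcp_rot: [0.649, 1.47, -0.649]
wrist_force: [-2.5, -0.3, 5.7]
width: 0.385
```

Contact at 5.7 N, at the expected seating height. Releasing and lifting.

```bash
python3 -m creep '[[140,[0,0,0.5],0],[120,[0,0,0],0],[90,[0,0,0],0],[50,[0,0,0],0],[0,[0,0,0],0],[0,[0,0,0],0],[0,[0,0,0],0],[0,[0,0,5],0]]'
python3 -m creep '[[0,[0,0,10],0],[0,[0,0,20],0],[0,[0,0,30],0],[0,[0,0,35],0],[0,[0,0,25],0],[0,[0,0,10],0],[0,[0,0,5],0],[0,[0,0,0],0]]'
python3 - <<'E'
from fit import *
for n,t in(('scene','s6'),('side','d6'),('wrist','w6')):
    snap(n,t); P=seg(t,(.6722,-.0076),.1,'pin',zmin=.025,zmax=.1)
    if len(P)>100: print(t,fitpin(P,[.6722,-.0076,.039,-.832,0],'short'))
import st
E
```

```text
time: 16.6
tool_pos: [0.6708, -0.0075, 0.0245]
tcp_rot: [0.649, 1.474, -0.65]
wrist_force: [-0.4, 0.4, 0.1]
width: 0.998
time: 17.27
tool_pos: [0.6724, -0.0076, 0.162]
tcp_rot: [0.65, 1.469, -0.648]
wrist_force: [0.2, -0.3, -0.2]
width: 1.0
s6 (array([ 0.67196709, -0.00616203,  0.0382629 , -0.83321634,  0.0023719 ]), np.float64(0.0008078091481300825), 1106)
d6 (array([ 6.72802200e-01, -9.31437914e-03,  3.86571507e-02, -8.35019542e-01,
       -4.65448988e-04]), np.float64(0.0008742828916384685), 521)
w6 (array([ 0.67452439, -0.00958352,  0.03882918, -0.83204258, -0.00168207]), np.float64(0.0004963773577089242), 6605)
17.42 [ 0.6702 -0.0075  0.1581] psi 0.74 0.998 [-0.4  0.   1. ]
```

View pics/w6.png

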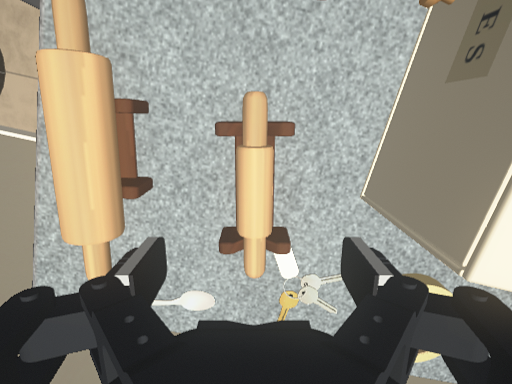

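The short pin (255,190) is seated in its cradle. Next is the middle pin on the long cradle.

```bash
python3 -m creep '[[0,[-10,8,0],-0.01],[0,[-18,15,0],-0.018],[0,[-24,20,0],-0.02],[0,[-24,20,0],-0.02],[0,[-24,20,0],-0.02],[0,[-24,20,0],-0.02],[0,[-24,20,0],-0.02],[0,[-24,20,0],-0.02]]'
python3 -m creep '[[0,[-24,20,0],-0.02],[0,[-24,20,0],-0.02],[0,[-24,20,0],-0.02],[0,[-24,20,0],-0.02],[0,[-24,20,0],-0.02],[0,[-24,20,0],-0.02],[0,[-14,12,0],-0.012],[0,[-4,3.5,0],0]]'
python3 -m creep '[[0,[0,0,-10],0],[0,[0,0,-10],0],[0,[0,0,-5],0],[0,[0,0,0],0],[0,[0,0,0],0],[0,[0,0,0],0],[0,[0,0,0],0],[0,[0,0,0],0]]'
python3 - <<'E'
from fit import *
snap('wrist','w7'); import st
P=seg('w7',(.337,.271),.12,'pin',zmin=.025,zmax=.1); print(fitpin(P,[.337,.271,.039,-1.111,0],'middle'))
P=seg('w7',(.337,.271),.135,'cr',zmin=.004,zmax=.05); P=P[pinsdf(P,np.array([.337,.271,.039,-1.111,0]),'middle')>.005];print(fitcrad(P,[.337,.271,-1.111,0],'long'))
E
```

```text
time: 18.08
tool_pos: [0.4966, 0.1362, 0.1587]
tcp_rot: [0.763, 1.435, -0.766]
wrist_force: [-0.3, 0.1, 0.2]
width: 1.001
time: 18.75
tool_pos: [0.334, 0.2715, 0.1589]
tcp_rot: [0.86, 1.395, -0.865]
wrist_force: [0.5, -0.3, 0.1]
width: 0.998
time: 19.42
tool_pos: [0.3384, 0.2709, 0.136]
tcp_rot: [0.865, 1.392, -0.864]
wrist_force: [0.7, 0.7, 0.8]
width: 0.999
19.47 [0.3383 0.271  0.136 ] psi 0.4595 0.998 [-0.4 -0.4  0. ]
(array([ 3.37572872e-01,  2.70949485e-01,  3.87855376e-02, -1.11063809e+00,
       -9.07939548e-04]), np.float64(0.000435540716880364), 10880)
(array([ 0.35137369,  0.2797512 , -1.08059341,  0.00808236]), np.float64(0.007678803206150281), 1325)
```

View pics/w7.png

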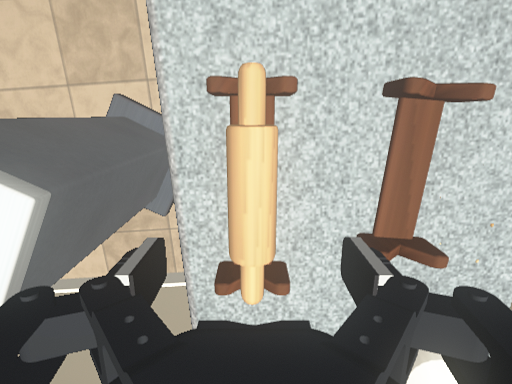

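The wrist view shows the middle pin (253,190) centred, with the empty middle cradle at right (410,165). That cradle fit was contaminated by its neighbour, so I'm ignoring it. Gripping the middle pin.

```bash
python3 -m creep '[[0,[-0.5,0,-10],0],[0,[0,0,-22],0],[0,[0,0,-25],0],[0,[0,0,-22],0],[0,[0,0,-18],0],[0,[0,0,-12],0],[0,[0,0,-7],0],[0,[0,0,0],0]]'
python3 -m creep '[[60,[0,0,0],0],[90,[0,0,0],0],[120,[0,0,0],0],[160,[0,0,0],0],[200,[0,0,0],0],[255,[0,0,0],0],[255,[0,0,0],0],[255,[0,0,0],0]]' 45
python3 -m creep '[[255,[0,0,4],0],[255,[0,0,10],0],[255,[0,0,15],0],[255,[0,0,20],0],[255,[0,0,20],0],[255,[0,0,15],0],[255,[0,0,8],0],[255,[0,0,0],0]]'; python3 st.py
```

```text
time: 20.13
tool_pos: [0.3358, 0.2699, 0.0177]
tcp_rot: [0.861, 1.394, -0.867]
wrist_force: [0.2, -0.5, 0.8]
width: 0.996
time: 20.8
tool_pos: [0.337, 0.2709, 0.0206]
tcp_rot: [0.864, 1.393, -0.865]
wrist_force: [-4.5, -1.3, 7.5]
width: 0.483
time: 21.47
tool_pos: [0.339, 0.2721, 0.1143]
tcp_rot: [0.868, 1.39, -0.86]
wrist_force: [0.4, 1.2, -1.2]
width: 0.478
21.47 [0.339  0.2721 0.1143] psi 0.46 0.478 [ 0.4  1.2 -1.2]
```

```bash
python3 -m creep '[[255,[8,5,0],-0.01],[255,[18,11,0],-0.01],[255,[25,15,0],-0.01],[255,[25,15.7,0],-0.01],[255,[25,15,0],-0.01],[255,[16,10,0],-0.01],[255,[7.5,5,0],-0.0165],[255,[0,0,0],0]]'
python3 -m creep '[[255,[0,0,0],0],[255,[0,0,0],0],[255,[0,0,0],0],[255,[0,0,0],0],[255,[0,0,0],0],[255,[0,0,0],0],[255,[0,0,0],0],[255,[0,0,0],0]]'
cat > both.py <<'E'
import sys
from fit import *
pin,cr,tag,z=sys.argv[1:5]; z=float(z)
C={'long':(.337,.271,-1.111),'middle':(.4617,.3475,-1.1875),'short':(.6722,-.0076,-.832)}[cr]
for n in('scene','side','wrist'):
    t=n+tag; snap(n,t); P=seg(t,C[:2],PIN[pin][2]+.02,'pin',zmin=z-.015,zmax=z+.06)
    q=None
    if len(P)>100: q,e,N=fitpin(P,[*C[:2],z,C[2],0],pin); print(t,'pin',np.round(q,4),round(e,4),N)
    P=seg(t,C[:2],CL[cr]/2+.04,'cr',zmin=.004,zmax=.05)
    if q is not None and len(P): P=P[pinsdf(P,q,pin)>.005]
    L=(P[:,:2]-C[:2])@np.array([[np.cos(C[2]),-np.sin(C[2])],[np.sin(C[2]),np.cos(C[2])]])
    P=P[(abs(L[:,1])<.045)]
    if len(P)>40:
        c,e,N=fitcrad(P,[*C,0],cr); print('   crad',np.round(c,4),round(e,4),N)
        if q is not None:
            d=q[:2]-c[:2];a=c[2];print('   along/across mm',np.round(1e3*(d@[np.cos(a),np.sin(a)]),1),np.round(1e3*(d@[-np.sin(a),np.cos(a)]),1),'dyaw',round(q[3]-a,4))
import st
E
python3 both.py middle middle 8 .13
```

```text
time: 22.13
tool_pos: [0.463, 0.3482, 0.11]
tcp_rot: [0.922, 1.367, -0.924]
wrist_force: [0.4, -0.1, -2.0]
width: 0.476
time: 22.8
tool_pos: [0.4618, 0.3476, 0.1118]
tcp_rot: [0.922, 1.366, -0.922]
wrist_force: [-0.6, 0.6, -2.3]
width: 0.478
scene8 pin [ 4.6210e-01  3.4870e-01  1.2930e-01 -1.1849e+00 -1.1000e-03] 0.0007 492
   crad [ 4.6200e-01  3.4800e-01 -1.1861e+00 -9.0000e-04] 0.0007 1000
   along/across mm -0.7 0.3 dyaw 0.0012
side8 pin [ 4.6190e-01  3.4680e-01  1.2970e-01 -1.1867e+00  6.0000e-04] 0.0006 1279
   crad [ 4.6170e-01  3.4660e-01 -1.1888e+00 -5.0000e-04] 0.0005 539
   along/across mm -0.2 0.2 dyaw 0.0021
wrist8 pin [ 0.4623  0.3475  0.1297 -1.1869  0.0015] 0.0003 23783
22.95 [0.4619 0.3476 0.1117] psi 0.3835 0.479 [ 0.   0.1 -2.2]
```

View pics/scene8.png

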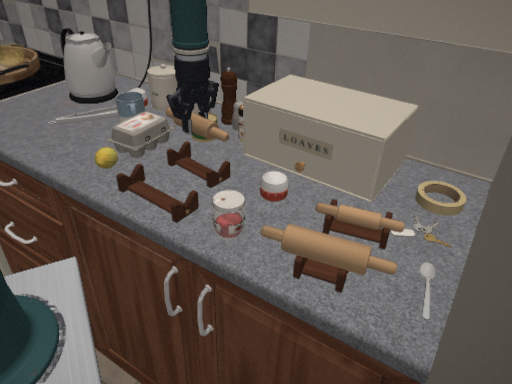

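The middle pin is aligned with its cradle to under 1 mm. Lowering.

```bash
python3 -m creep '[[255,[0,0,-10],0],[255,[0,0,-18],0],[255,[0,0,-20],0],[255,[0,0,-16],0],[255,[0,0,-12],0],[255,[0,0,-7],0],[255,[0,0,-4],0],[255,[0,0,0],0]]'
python3 -m creep '[[255,[0,0,-2],0],[255,[0,0,-1],0],[255,[0,0,-1],0],[255,[0,0,0],0],[255,[0,0,0],0],[255,[0,0,0],0],[255,[0,0,0],0],[255,[0,0,0],0]]'
```

```text
time: 23.62
tool_pos: [0.4614, 0.3473, 0.0236]
tcp_rot: [0.921, 1.367, -0.923]
wrist_force: [0.5, -0.5, -1.6]
width: 0.479
time: 24.28
tool_pos: [0.4626, 0.3481, 0.0218]
tcp_rot: [0.924, 1.366, -0.921]
wrist_force: [-1.4, -0.3, 6.3]
width: 0.475
```

```bash
python3 -m creep '[[120,[0,0,0.5],0],[100,[0,0,0],0],[80,[0,0,0],0],[50,[0,0,0],0],[0,[0,0,0],0],[0,[0,0,0],0],[0,[0,0,0],0],[0,[0,0,5],0]]'
python3 -m creep '[[0,[0,0,10],0],[0,[0,0,20],0],[0,[0,0,30],0],[0,[0,0,35],0],[0,[0,0,25],0],[0,[0,0,10],0],[0,[0,0,5],0],[0,[0,0,0],0]]'
python3 both.py middle middle 9 .039
```

```text
time: 24.95
tool_pos: [0.461, 0.347, 0.0251]
tcp_rot: [0.921, 1.367, -0.924]
wrist_force: [-0.4, -0.1, 0.0]
width: 0.998
time: 25.62
tool_pos: [0.4623, 0.348, 0.1624]
tcp_rot: [0.924, 1.366, -0.92]
wrist_force: [0.5, -1.2, -0.4]
width: 1.006
scene9 pin [ 0.4617  0.3494  0.0382 -1.1888 -0.0013] 0.0008 693
   crad [ 4.6240e-01  3.4800e-01 -1.1912e+00 -1.1000e-03] 0.0007 613
   along/across mm -1.5 -0.1 dyaw 0.0024
side9 pin [ 4.6160e-01  3.4670e-01  3.8700e-02 -1.1895e+00 -1.0000e-04] 0.0007 1609
   crad [ 4.6150e-01  3.4660e-01 -1.1865e+00 -8.0000e-04] 0.0005 321
   along/across mm -0.1 0.2 dyaw -0.0029
wrist9 pin [ 4.5920e-01  3.5510e-01  3.8800e-02 -1.1872e+00  1.0000e-03] 0.0005 9008
   crad [ 0.4628  0.3486 -1.1877 -0.0013] 0.0002 473
   along/across mm -7.3 -0.9 dyaw 0.0005
25.77 [0.4606 0.3467 0.1589] psi 0.3835 1.001 [ 0.9 -1.  -0.3]
```

View pics/wrist9.png

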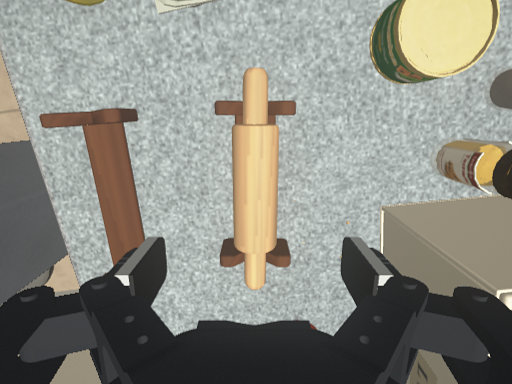

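Scene and side cameras agree (0–1.5 mm endwise), but the wrist fit says -7 mm. I'll check whether that fit is a poor local solution.

Run:
```python
from fit import *
C=np.array([.462,.3478]);a=-1.188;u=np.array([np.cos(a),np.sin(a)])
for t in('wrist9','scene9','side9'):
    P=seg(t,C,.13,'pin',zmin=.025,zmax=.1)
    x=(P[:,:2]-C)@u; print(t,'extent',np.round(np.percentile(x,[0,.5,99.5,100]),4), 'barrel', np.round(np.percentile(x[P[:,2]>.053],[0,.5,99.5,100]),4))
    for s in(-.01,0,.01):
        q,e,n=fitpin(P,[*(C+s*u),.039,a,0],'middle'); r=pinsdf(P,q,'middle');print('  ',s,round(((q[:2]-C)@u)*1e3,1),np.abs(r).mean())
i=cv2.imread('pics/side9.png');cv2.imwrite('pics/side9c.png',cv2.resize(i[190:300,100:240],(700,550),interpolation=cv2.INTER_CUBIC))
```

```text
wrist9 extent [-0.103  -0.101   0.0959  0.1012] barrel [-0.0588 -0.0587  0.055   0.0563]
   -0.01 -7.8 0.001793233650128338
   0 -7.8 0.00179323556594407
   0.01 -7.8 0.001793231928456073
scene9 extent [-0.1    -0.0961  0.1019  0.1027] barrel [-0.057  -0.0553  0.0581  0.0588]
   -0.01 -1.6 0.0010737348152546316
   0 -1.6 0.0010737348575153706
   0.01 -1.6 0.001073734727954756
side9 extent [-0.1031 -0.1016  0.0981  0.1022] barrel [-0.0578 -0.0571  0.0556  0.0575]
   -0.01 0.8 0.001461010170788063
   0 0.8 0.0014610101707815783
   0.01 1.0 0.0014613399271671736
```

View pics/side9c.png

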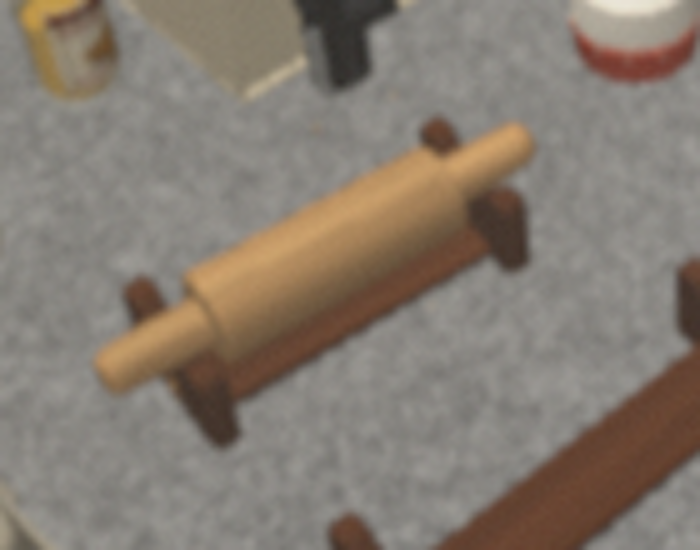

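The raw extents are barrel -58.8…+56.3 mm and ends -103…+101 mm. So the pin is centred within ~1 mm and the wrist fit was contaminated. The side crop shows the barrel down between the uprights with both handles in the Vs. Now the long pin on the spare cradle.

```bash
python3 -m creep '[[0,[2,-12,0],0.01],[0,[5,-26,0],0.02],[0,[5,-28,0],0.02],[0,[5,-28,0],0.02],[0,[5,-28,0],0.02],[0,[5,-28,0],0.02],[0,[5,-28,0],0.02],[0,[5,-28,0],0.02]]'
python3 -m creep '[[0,[6,-28,0],0.02],[0,[6,-28,0],0.02],[0,[6,-28,0],0.02],[0,[6,-28,0],0.02],[0,[6,-28,0],0.02],[0,[6,-28,0],0.02],[0,[6,-28,0],0.02],[0,[2,-18.8,0],0.02]]'
python3 -m creep '[[0,[0,0,0],0.01],[0,[0,0,0],0],[0,[0,0,0],0],[0,[0,0,0],0],[0,[0,0,0],0],[0,[0,0,0],0],[0,[0,0,0],0],[0,[0,0,0],0]]'
python3 - <<'E'
from fit import *
snap('wrist','w10'); import st
P=seg('w10',(.543,-.074),.14,'pin',zmin=.05,zmax=.12); print(fitpin(P,[.543,-.074,.059,-.867,0],'long'))
E
```

```text
time: 26.43
tool_pos: [0.4974, 0.1399, 0.1587]
tcp_rot: [0.805, 1.419, -0.81]
wrist_force: [0.2, -0.2, 0.5]
width: 1.004
time: 27.1
tool_pos: [0.542, -0.0754, 0.1588]
tcp_rot: [0.684, 1.463, -0.687]
wrist_force: [0.4, 0.0, 0.6]
width: 1.001
time: 27.77
tool_pos: [0.5429, -0.0727, 0.1612]
tcp_rot: [0.677, 1.463, -0.677]
wrist_force: [-0.3, -0.4, -0.2]
width: 0.997
27.82 [ 0.5429 -0.0728  0.1612] psi 0.7041 0.997 [-0.2 -0.5  0.4]
(array([ 5.44202230e-01, -7.39209671e-02,  5.85642302e-02, -8.61846178e-01,
       -6.41649879e-04]), np.float64(0.00047367794699776887), 13148)
```

View pics/w10.png

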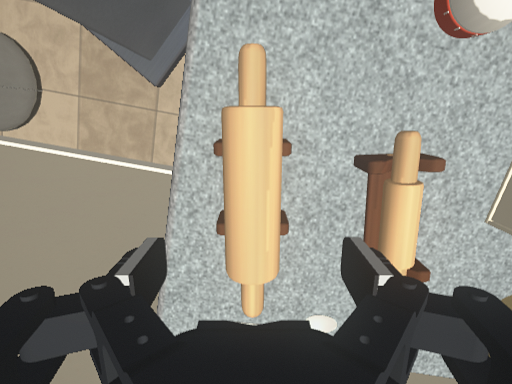

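The wrist view shows the long pin (252,190) centred on the spare cradle. The seated short pin (402,215) is clear of the right finger's path.

```bash
python3 -m creep '[[0,[0,-0.8,-10],0],[0,[0,0,-24],0],[0,[0,0,-25],0],[0,[0,0,-22],0],[0,[0,0,-18],0],[0,[0,0,-14],0],[0,[0,0,-8],0],[0,[0,0,-2],0]]'
python3 -m creep '[[60,[0,0,0],0],[90,[0,0,0],0],[120,[0,0,0],0],[160,[0,0,0],0],[200,[0,0,0],0],[255,[0,0,0],0],[255,[0,0,0],0],[255,[0,0,0],0]]' 50
python3 -m creep '[[255,[0,0,4],0],[255,[0,0,10],0],[255,[0,0,18],0],[255,[0,0,25],0],[255,[0,0,25],0],[255,[0,0,20],0],[255,[0,0,13],0],[255,[0,0,0],0]]'; python3 st.py
```

```text
time: 28.48
tool_pos: [0.541, -0.0737, 0.0357]
tcp_rot: [0.677, 1.466, -0.679]
wrist_force: [-0.3, -0.4, 1.1]
width: 0.997
time: 29.15
tool_pos: [0.5432, -0.0748, 0.0397]
tcp_rot: [0.676, 1.461, -0.677]
wrist_force: [-2.4, -2.3, 5.9]
width: 0.569
time: 29.82
tool_pos: [0.5455, -0.0743, 0.1574]
tcp_rot: [0.678, 1.455, -0.675]
wrist_force: [1.4, 0.2, -2.5]
width: 0.572
29.82 [ 0.5455 -0.0743  0.1574] psi 0.7036 0.572 [ 1.4  0.2 -2.5]
```

```bash
python3 -m creep '[[255,[-5,8,0],-0.01],[255,[-10,18,0],-0.01],[255,[-14,23,0],-0.016],[255,[-15,25,0],-0.018],[255,[-15,25,0],-0.018],[255,[-15,25,0],-0.018],[255,[-15,25,0],-0.018],[255,[-15,25,0],-0.018]]'
python3 -m creep '[[255,[-15,25,0],-0.018],[255,[-15,25,0],-0.018],[255,[-15,25,0],-0.018],[255,[-15,25,0],-0.018],[255,[-15,25,0],-0.018],[255,[-14,24,0],-0.018],[255,[-8,14,0],-0.01],[255,[-4.3,8.3,0],0]]'
python3 -m creep '[[255,[0,0,-5],0],[255,[0,0,-15],0],[255,[0,0,-15],0],[255,[0,0,-10],0],[255,[0,0,-5],0],[255,[0,0,0],0],[255,[0,0,0],0],[255,[0,0,0],0]]'
python3 both.py long long 11 .127
```

```text
time: 30.48
tool_pos: [0.4356, 0.1011, 0.1506]
tcp_rot: [0.774, 1.432, -0.778]
wrist_force: [0.4, 1.4, -3.3]
width: 0.568
time: 31.15
tool_pos: [0.3343, 0.2719, 0.1509]
tcp_rot: [0.86, 1.395, -0.866]
wrist_force: [0.5, 0.5, -3.2]
width: 0.573
time: 31.82
tool_pos: [0.3382, 0.2714, 0.1037]
tcp_rot: [0.866, 1.392, -0.864]
wrist_force: [0.7, 0.2, -3.7]
width: 0.57
scene11 pin [ 0.3384  0.2732  0.122  -1.1118 -0.0031] 0.0006 1051
   crad [ 3.3760e-01  2.7160e-01 -1.1118e+00 -1.1000e-03] 0.0007 1466
   along/across mm -1.0 1.4 dyaw -0.0
side11 pin [ 3.3820e-01  2.7130e-01  1.2290e-01 -1.1111e+00 -8.0000e-04] 0.0006 2090
   crad [ 3.369e-01  2.701e-01 -1.111e+00 -3.000e-04] 0.0004 604
   along/across mm -0.5 1.6 dyaw -0.0001
wrist11 pin [ 0.3387  0.2719  0.1229 -1.1116 -0.0015] 0.0003 31729
31.97 [0.3382 0.2717 0.1039] psi 0.4593 0.571 [ 0.3 -0.  -2.7]
```

View pics/side11.png

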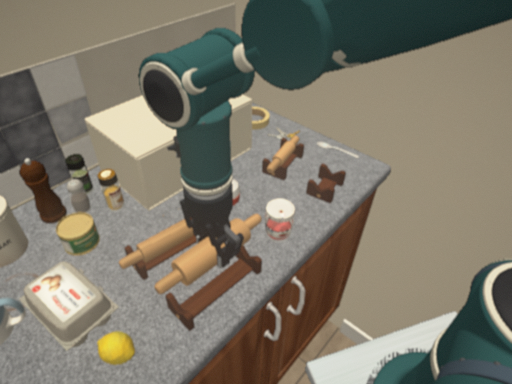

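The side view shows the long pin held above the long cradle (~205,260), 1.5 mm off sideways. I'll correct that and lower.

```bash
python3 -m creep '[[255,[-1.1,-1.4,-8],0],[255,[0,0,-15],0],[255,[0,0,-18],0],[255,[0,0,-16],0],[255,[0,0,-12],0],[255,[0,0,-7],0],[255,[0,0,-4],0],[255,[0,0,0],0]]'
python3 -m creep '[[255,[0,0,-1.5],0],[255,[0,0,-1],0],[255,[0,0,-0.5],0],[255,[0,0,0],0],[255,[0,0,0],0],[255,[0,0,0],0],[255,[0,0,0],0],[255,[0,0,0],0]]'
```

```text
time: 32.63
tool_pos: [0.3361, 0.2697, 0.0225]
tcp_rot: [0.864, 1.393, -0.865]
wrist_force: [-0.5, 0.2, -2.8]
width: 0.566
time: 33.3
tool_pos: [0.3368, 0.2702, 0.0204]
tcp_rot: [0.865, 1.392, -0.864]
wrist_force: [0.9, 1.3, -1.7]
width: 0.571
```

```bash
python3 -m creep '[[255,[0,0,-1],0],[255,[0,0,-0.5],0],[255,[0,0,0],0],[255,[0,0,0],0],[255,[0,0,0],0],[255,[0,0,0],0],[255,[0,0,0],0],[255,[0,0,0],0]]'
```

```text
time: 33.97
tool_pos: [0.3372, 0.2704, 0.0199]
tcp_rot: [0.865, 1.392, -0.863]
wrist_force: [-1.1, -0.7, 7.9]
width: 0.572
```

Seated. Releasing, then lifting and retreating for the final check.

```bash
python3 -m creep '[[100,[0,0,0.5],0],[85,[0,0,0],0],[70,[0,0,0],0],[40,[0,0,0],0],[0,[0,0,0],0],[0,[0,0,0],0],[0,[0,0,0],0],[0,[0,0,5],0]]'
python3 -m creep '[[0,[0,0,10],0],[0,[0,0,20],0],[0,[0,0,30],0],[0,[0,0,35],0],[0,[0,0,30],0],[0,[0,0,25],0],[0,[0,0,10],0],[0,[0,0,0],0]]'
python3 -m creep '[[0,[0,0,0],0],[0,[0,0,0],0],[0,[0,0,0],0],[0,[0,0,0],0],[0,[0,0,0],0],[0,[0,0,0],0],[0,[0,0,0],0],[0,[0,0,0],0]]'
python3 both.py long long 12 .039; python3 both.py middle middle 13 .039|grep -v wrist;python3 both.py short short 14 .039
python3 - <<'E'
from fit import *
for t in ('scene14','side14'):
    p,m,img=cloud(t)
    for n,c,z0,z1 in (('jar',(.435,.1),.075,.09),('timer',(.578,.18),.045,.065)):
        k=m&(np.hypot(p[...,0]-c[0],p[...,1]-c[1])<.05)&(p[...,2]>z0)&(p[...,2]<z1); Q=p[k]; print(n,t,(Q.min(0)+Q.max(0))/2)
E
```

```text
time: 34.63
tool_pos: [0.3356, 0.2693, 0.0233]
tcp_rot: [0.863, 1.393, -0.866]
wrist_force: [-0.6, 0.4, -0.1]
width: 1.001
time: 35.3
tool_pos: [0.3384, 0.2714, 0.1879]
tcp_rot: [0.87, 1.389, -0.858]
wrist_force: [-0.1, -0.2, -0.3]
width: 0.999
time: 35.97
tool_pos: [0.3364, 0.2699, 0.1838]
tcp_rot: [0.864, 1.392, -0.865]
wrist_force: [-0.1, 0.4, -0.1]
width: 1.001
scene12 pin [ 0.3388  0.2729  0.039  -1.1173 -0.0033] 0.0012 1651
   crad [ 0.3376  0.2717 -1.1124 -0.0013] 0.0006 729
   along/across mm -0.6 1.5 dyaw -0.0049
side12 pin [ 0.3384  0.2714  0.0395 -1.1059  0.0031] 0.0016 3183
   crad [ 3.3700e-01  2.7020e-01 -1.1124e+00 -6.0000e-04] 0.0004 381
   along/across mm -0.5 1.8 dyaw 0.0065
wrist12 pin [ 0.3363  0.28    0.0391 -1.0851  0.0054] 0.0017 12500
   crad [ 0.338   0.2723 -1.1107  0.    ] 0.0002 238
   along/across mm -7.6 1.9 dyaw 0.0256
36.12 [0.3365 0.2699 0.1841] psi 0.4595 1.001 [ 0.6 -0.4  0.2]
scene13 pin [ 0.4619  0.3492  0.0383 -1.1897 -0.    ] 0.0008 705
   crad [ 4.6230e-01  3.4810e-01 -1.1866e+00 -1.0000e-03] 0.0007 617
   along/across mm -1.2 -0.0 dyaw -0.0031
[... 220 characters left out ...]
 0.0002 727
   along/across mm -7.4 0.1 dyaw 0.0024
36.27 [0.3365 0.2699 0.1842] psi 0.4595 0.998 [ 0.5 -0.9 -0.6]
scene14 pin [ 0.6726 -0.0071  0.0382 -0.8353 -0.001 ] 0.0009 1105
   crad [ 0.6725 -0.0074 -0.8332 -0.0012] 0.0006 907
   along/across mm -0.1 0.3 dyaw -0.0021
side14 pin [ 6.725e-01 -9.100e-03  3.880e-02 -8.360e-01 -1.000e-04] 0.0008 502
   crad [ 0.6721 -0.0082 -0.8294 -0.001 ] 0.0009 272
   along/across mm 0.9 -0.4 dyaw -0.0065
36.42 [0.3364 0.2699 0.1841] psi 0.4595 1.002 [-0.9  0.5  0.1]
jar scene14 [0.43542577 0.10078923 0.08045528]
timer scene14 [0.58293018 0.17798046 0.05140967]
jar side14 [0.4347842  0.09958046 0.08111323]
timer side14 [0.58126131 0.16198569 0.05130059]
```

View pics/scene14.png

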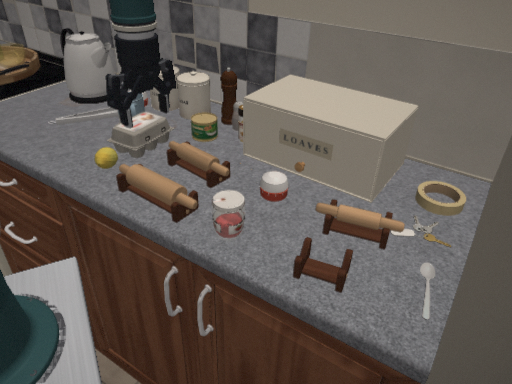

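View pics/wrist14.png

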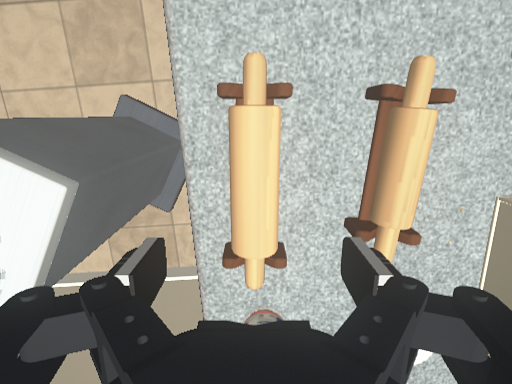

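The long-pin residual is higher than the others because the neighbouring pin is in its fit window. The side camera's timer reading (y 162 vs 179) disagrees with the scene camera. I'll check both.

Run:
```python
from fit import *
C=np.array([.3373,.2708]);a=-1.111;u=np.array([np.cos(a),np.sin(a)]);v=np.array([-u[1],u[0]])
for t in('scene14','side14','wrist14'):
    P=seg(t,C,.14,'pin',zmin=.03,zmax=.1);P=P[abs((P[:,:2]-C)@v)<.04]
    x=(P[:,:2]-C)@u; q,e,n=fitpin(P,[*C,.039,a,0],'long'); d=q[:2]-C
    print(t,np.round(q,4),round(e,4),n,'al/ac',np.round([d@u*1e3,d@v*1e3],1),'extent',np.round([x.min(),x.max()],3),'barrel',np.round([x[P[:,2]>.055].min(),x[P[:,2]>.055].max()],3))
for t in('scene0','scene14','side0','side14'):
    p,m,img=cloud(t); k=m&(np.hypot(p[...,0]-.582,p[...,1]-.179)<.05)&(p[...,2]>.05)&(p[...,2]<.065); print(t,k.sum(),p[k].min(0),p[k].max(0))
```

```text
scene14 [ 0.3373  0.2721  0.0382 -1.1125 -0.0022] 0.0006 1392 al/ac [-1.2  0.5] extent [-0.115  0.119] barrel [-0.074  0.075]
side14 [ 3.3680e-01  2.7020e-01  3.8900e-02 -1.1098e+00  7.0000e-04] 0.0007 2594 al/ac [ 0.3 -0.7] extent [-0.12   0.118] barrel [-0.074  0.073]
wrist14 [ 3.3390e-01  2.7850e-01  3.8800e-02 -1.1107e+00  7.0000e-04] 0.0004 10239 al/ac [-8.4  0.3] extent [-0.119  0.117] barrel [-0.075  0.072]
scene0 171 [0.5588339  0.15396949 0.05000913] [0.60617009 0.20033679 0.05769131]
scene14 172 [0.56030737 0.15277605 0.05000593] [0.60604252 0.19849667 0.05771907]
side0 193 [0.55679302 0.155471   0.05000475] [0.60472758 0.20296216 0.05772138]
side14 58 [0.55901958 0.15378796 0.05008865] [0.59745029 0.17273201 0.05738128]
```

View pics/side14.png

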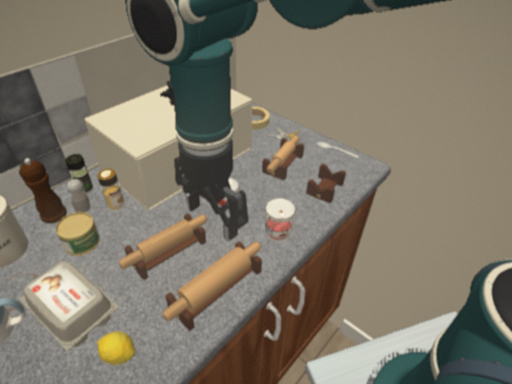

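The side view shows the gripper hiding half the timer (228,190), which explains that reading. Its visible edge and the scene view are unchanged. With the neighbour excluded, the long pin is centred within about 1 mm. Handing in.

```bash
python3 -c "
from workcell import *
print(finish_job())"
```

```text
the job is handed in; nothing more can be done
None
```

All three rolling pins are home in their own cradles and the spare cradle is empty. I handed the job in at about 36 s of the 112 s allowed. I moved the long pin to the spare cradle, then short to short, middle to middle and long to long.

**Last checks (scene and side cameras):**
- **Position:** each pin is within about 1.3 mm endwise and 1 mm sideways of its cradle's middle. Each axis is within 0.01 rad.
- **Height:** pin centres measured 38–39 mm up, against 40 mm nominal.
- **Contact:** the open gripper was about 18 cm above the worktop and touching nothing. Recorded wrist forces stayed below 10 N.
- **Bystanders:** the jar and timer were still in place, within about 2 mm.

**Checks that disagreed:**
- **Wrist camera:** its model fit put the middle and long pins 7–8 mm off endwise. Its own measured barrel and handle ends were centred within about 1–1.5 mm, so I rejected the fit.
- **Timer:** the side camera's last timer reading was 17 mm off because the gripper hid part of it. The scene camera showed it had not moved.
- **Long pin:** its first seated fit read 1.5–1.8 mm sideways. Redone without the neighbouring pin's points, it read 0.7 mm or less.

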